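# Close up a row of sample bottles in the row rack

### The arm

A 7-joint arm with a two-finger parallel gripper is mounted at the origin on a cart in front of the work surface, level with it; the furniture and walls round the work are solid. World frame = base frame: x ahead of the robot, y to its left, z up, the work surface at z = 0. Lengths are in m, angles in rad, forces in N, time in s.
With the tool pointing down it reaches from about 0.4 to 0.875 m from the base axis. Payload 19.3 kg.
Tool frame: the origin (TCP) lies at the very end of the fingers, on their centre line; the grasp point (between the pads) lies 19 mm behind it; z points along the fingers, y is the direction in which the jaws open and shut (so a half turn about z gives the same grasp; the last joint's range is limited). The gripper opens to 85 mm and grips with 20 to 120 N. Pads are 22 mm wide; open, the fingers measure 114 mm over their backs; the gripper's body (76 mm by 85 mm) begins 54 mm behind the grasp point. The pads swing forward as they close: fully open they stand 13 mm farther back than shut.
Start: joints at [-1.181, 0.521, -0.036, 1.599, 0.021, 1.021, -0.113], TCP at [0.277, 0.56, 0.231] pointing down, gripper open.
Joint ranges: [-2.91, 2.91], [-0.3, 2.13], [-1.5, 1.42], [0.17, 2.43], [-1.26, 4.41], [0.16, 1.93], [-2.52, 2.52]. Speed limits (rad/s): [1.89, 1.89, 2.39, 2.39, 3.01, 3.01, 3.01].

### API

Orientations are given as [roll, pitch, yaw] about the fixed x, y, z axes, in that order (R = Rz(yaw) Ry(pitch) Rx(roll)).
In Python, from workcell import bot, vision, job_done gives the robot as it stands.
- The arm moves only by the tool arm_command, never from a script. Its arguments are lists of equal length, an entry for each row: "gripper": the finger opening in cm, from 0 to 8.54; "slide": the shift along the tool's x, y, z in cm, a list of three; "turn": the turn, a rotation vector about the tool's x, y, z in degrees, a list of three. A call has 1 to 5 rows; each row is the pose to reach, as a shift and turn from the pose commanded when the call began, along the tool's axes at that moment; what a row does not reach only later rows make up. A row lasts 1/8 s, in which the tool goes at most 62.5 mm and 10.7 degrees, less where a joint would pass 70% of its speed; a pose out of reach is approached as far as the arm can. A call with a gripper value outside its range is refused whole. The fingers move at their own pace and stop on an object; "force" is the grip in N (left out, the last holds). Time passes only in rows, so rows that repeat a pose let the fingers close. It gives the time, the measured TCP pose, the force and the opening at its end, in the units of the state.
- bot.observe(): the state, without advancing time (a new reading comes with each control period).
- vision.grab_frame(name): name is "side" or "top"; returns the picture (480x640x3 uint8, blue, green, red); there is no depth.
- vision.camera_model(name): a dict with "mtx" (3x3 intrinsics, pixels), "k1" (the pictures are not rectified: a ray, as slopes to the right and down, at radius r is drawn at 1 + k1 r^2 times it, then the intrinsics apply), "T" (4x4, takes a point from camera to world coordinates). Camera axes: x right, y down, z forward; pixel columns grow to the right and rows downward; lengths in m; the calibration is good to about 2 mm. A picture is of the moment at which its call begins. camera_model takes no time and is no camera call.
- job_done(): hands the job in, once; it reports no verdict.
The state is a dict: "clock": time; "qpos": joint angles; "qd": joint speeds; "joint_efforts": joint torques, N m; "position": TCP position; "tool_rot": TCP orientation; "force": force on the tool from outside, world axes, zero at the start; "moment": the same for the moment, N m; "grip_width": finger opening in m.
Only numpy, scipy, OpenCV 4.12 (cv2) and the standard library are available. Lean on these libraries where they do the work, as an engineer would, in place of code of your own. Each camera call takes 0.05 s, during which the arm holds its last target. There are 200 camera calls.

### The job

Take the two teal-capped sample bottles that stand loose among the four blue- and green-capped ones beside the end wall of the row rack and stand them upright in the rack beside the two teal-capped bottles already there, so that all four form one row between the rack's end wall and the follower. Then push the blue follower by its yellow handle up to the row until the bottles touch side by side with no gaps left and the sprung pad is pressed in about half way: it should hold the row firmly, but not be driven to its stop. Leave all other bottles and the glassware standing where they are.

Things in the scene. Friction and masses are not known exactly. Their poses are not given: they have to be found in the camera images.
- rack: fixed aluminium row rack, 86 mm deep (its x), 470 mm long (its y, -220 to +250). Origin on the bench under the row's middle line, z up. Shelf surface z = 18 mm; channel x = -31 to +31 mm; front lip to z = 31 mm; back fence x = 31 to 37, y = -208 to +117, to z = 62 mm; end wall to z = 82 mm. The row starts at the end wall's inner face, y = -190 mm, and runs to +y, where the follower slides
- end_wall (a point): point on the shelf surface, in the middle of the channel, at the foot of the end wall's inner face
- follower: blue follower that slides on the rack's shelf towards the end wall (rack -y) with about 11 N of friction and stays where it is left; travel 125 mm from fully back. Origin on the shelf surface under the yellow handle's middle. The unpressed pad's face stands 100 mm before the handle's middle (towards rack -y)
- handle (a point): grip point on the yellow handle, 95 mm above the bench. The handle is an upright fin 16 mm thick (rack x), 44 mm long (rack y), its top 116 mm above the bench; grip it from above across its thickness
- pad: black rubber pressure pad, 50 mm wide, 55 mm high, on the follower's front, on springs: it can be pressed 12 mm back into the follower (rack +y), about 1 N per mm. Axes as the rack's; origin at the lower edge of its front face, 22 mm above the bench
- pad_face (a point): middle of the pad's front face, which meets the bottles, 50 mm above the bench
- row_1: clear bottle with a teal cap, already in the rack, nearest the end wall, loose. 54 mm diameter, 178 mm high; body straight up to 130 mm, cap and neck 26 mm diameter above. Origin under its centre, z up its axis (the same for all bottles)
- row_2: clear bottle with a teal cap, already in the rack, second from the end wall, loose. 54 mm diameter, 173 mm high; cap and neck 26 mm diameter above 125 mm
- new_1: clear bottle with a teal cap, to be added. 51 mm diameter, 177 mm high; cap and neck 26 mm diameter above 130 mm; about 0.11 kg
- new_2: clear bottle with a teal cap, to be added. 52 mm diameter, 182 mm high; cap and neck 26 mm diameter above 135 mm; about 0.11 kg
- blue_1: blue-capped bottle, bystander, 54 mm diameter, 181 mm high
- blue_2: blue-capped bottle, bystander, 53 mm diameter, 174 mm high
- blue_3: blue-capped bottle, bystander, 56 mm diameter, 174 mm high
- green: green-capped bottle with a green label, bystander, 65 mm diameter, 197 mm high
- beaker: plastic beaker with a handle, bystander, 73 x 98 mm, 94 mm high; origin under its centre
- flask: conical flask, bystander, 73 mm diameter, 112 mm high; origin under its centre
Things that resemble listed ones, but are neither listed nor needed, are in the scene too. What is shaped like the new_2 but black or pink is not meant. What is shaped like the row_1 but orange or pink is not meant.

How it is judged:
On the way:
1. all four teal-capped bottles stand upright in the rack (x of row_1 in the frame of rack between -0.01 and 0.01 m and y of row_1 in the frame of rack between -0.19 and 0.1 m and z of row_1 in the frame of rack between 0.013 and 0.023 m and angle between each of row_1, row_2, new_1, new_2's own z axis and vertical below 0.06 rad and x of row_2 in the frame of rack between -0.01 and 0.01 m and y of row_2 in the frame of rack between -0.19 and 0.1 m and z of row_2 in the frame of rack between 0.013 and 0.023 m and x of new_1 in the frame of rack between -0.01 and 0.01 m and y of new_1 in the frame of rack between -0.19 and 0.1 m and z of new_1 in the frame of rack between 0.013 and 0.023 m and x of new_2 in the frame of rack between -0.01 and 0.01 m and y of new_2 in the frame of rack between -0.19 and 0.1 m and z of new_2 in the frame of rack between 0.013 and 0.023 m), for 0.2 s.
At the end, for the whole second after the job is handed in: All four teal-capped bottles stand upright at rest on the rack's shelf in one row, any order; gaps from end wall to pad total at most 3.5 mm; the pad presses the row with 2 to 9.5 N (about 2 to 9.5 mm of its travel); other bottles, beaker, flask upright within 30 mm of their places (all of step 1 and linear speed of each of row_1, row_2, new_1, new_2 below 0.01 m/s and y of pad_face in the frame of rack between 0 and 0.0243 m and contact force between pad and anything else between 2 and 9.5 N and distance of each of blue_1, blue_2, blue_3, green, beaker, flask from where it was at the start of the episode below 0.03 m and angle between each of blue_1, blue_2, blue_3, green, beaker, flask's own z axis and vertical below 0.1 rad); the robot touches nothing.
It fails at once if a teal-capped bottle is tipped over or a bystander is knocked over (angle between any of row_1, row_2, new_1, new_2, blue_1, blue_2, blue_3, green, beaker, flask's own z axis and vertical above 0.6 rad).
It fails at once if the pad is driven hard against its stop (over 20 N on the row) (contact force between pad and anything else above 20 N).
It also fails if it takes over 72 s, if anything falls off the work surface, if the arm or the gripper's body presses on something with over 40 N, if the wrist force passes 120 N, or if a joint passes its speed limit or range.

## Working session

There is one attempt and no reset: what is moved stays moved. The work goes in short steps, Python scripts to look and compute and a tool call to move; the robot and the scene stay as the last step left them, time stands still between calls to the robot, and variables do not carry over. Pictures are saved under pics/ and viewed, about 8 in all and at most 12, crops included, and the job is handed in when it is done.

Besides the shell and the picture viewer there is one more tool, called after "Call:" in YAML: its name, and indented under it one key for each argument. arm_command: Moves the arm, as the interface text tells. Its arguments: {"type":"object","properties":{"gripper":{"type":"array","items":{"type":"number"}},"slide":{"type":"array","items":{"type":"array","items":{"type":"number"}}},"turn":{"type":"array","items":{"type":"array","items":{"type":"number"}}},"force":{"type":"number"}},"required":["gripper","slide","turn"]}

```bash
ls; mkdir -p pics; python3 - <<'E'
from workcell import bot, vision
import cv2
s=bot.observe(); print(s['clock'],s['position'],s['tool_rot'],s['grip_width'])
for n in('top','side'):
    cv2.imwrite(f'pics/{n}0.png',vision.grab_frame(n)); print(n,vision.camera_model(n))
E
```

```text
pics
0.0 [0.27722906 0.55976866 0.23071273] [-3.14042903e+00  7.80070722e-05  2.68177704e+00] 0.0851964500781074
top {'mtx': array([[551.26601578,   0.        , 320.85930757],
       [  0.        , 551.26601578, 248.41971941],
       [  0.        ,   0.        ,   1.        ]]), 'k1': -0.06695785781960348, 'T': array([[-0.02938807, -0.98248121,  0.18402993,  0.18375838],
       [-0.99956154,  0.02955141, -0.00185559, -0.02200964],
       [-0.00361526, -0.18400377, -0.98291889,  1.77057205],
       [ 0.        ,  0.        ,  0.        ,  1.        ]])}
side {'mtx': array([[497.09104226,   0.        , 321.73909883],
       [  0.        , 497.09104226, 243.78561284],
       [  0.        ,   0.        ,   1.        ]]), 'k1': -0.06921972855193896, 'T': array([[ 0.83925175, -0.32717658,  0.43429482, -0.07746247],
       [-0.543634  , -0.52088167,  0.65813703, -0.91276084],
       [ 0.01088919, -0.78844009, -0.61501517,  0.91381815],
       [ 0.        ,  0.        ,  0.        ,  1.        ]])}
```

View pics/top0.png

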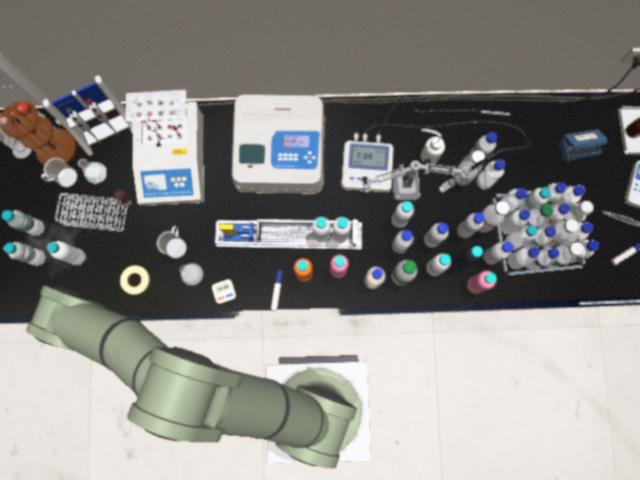

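View pics/side0.png

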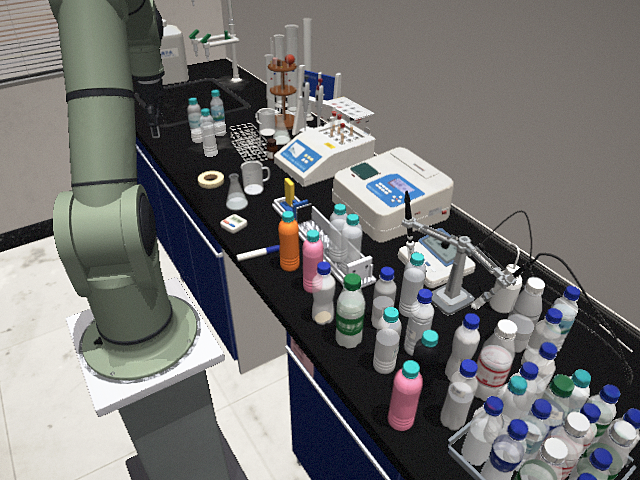

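The top view shows the rack at about (215–362, 220–248), with its end wall on the right at u≈360. Teal-capped candidates are at (404,208) and (438,262). The black lookalike is at (476,252). The pink and orange ones stand in front of the rack, and the handle is at about (227,228).

```bash
cat > h.py <<'E'
import numpy as np, cv2
from workcell import bot, vision
def ray(n,uv):
    c=vision.camera_model(n); K=c['mtx']
    p=cv2.undistortPoints(np.array([[uv]],float),K,np.array([c['k1'],0,0,0,0]))[0,0] if 0 else None
    d=(np.array(uv,float)-K[:2,2])/K[0,0]; s=d.copy()
    for _ in range(20): s=d/(1+c['k1']*(s@s))
    T=c['T']; return T[:3,3],T[:3,:3]@np.array([*s,1])
def plane(n,uv,z):
    o,d=ray(n,uv); return (o+d*(z-o[2])/d[2]).round(4)
def proj(n,P):
    c=vision.camera_model(n); T=c['T']; q=T[:3,:3].T@(np.array(P)-T[:3,3]); s=q[:2]/q[2]
    return (s*(1+c['k1']*(s@s))*c['mtx'][0,0]+c['mtx'][:2,2]).round(1)
def blobs(img,lo,hi,amin=12):
    m=cv2.inRange(cv2.cvtColor(img,cv2.COLOR_BGR2HSV),lo,hi)
    n,l,st,ce=cv2.connectedComponentsWithStats(m)
    return [(ce[i].round(1),st[i]) for i in range(1,n) if st[i][4]>=amin]
def tri(a,b):
    o1,d1=ray('top',a);o2,d2=ray('side',b)
    t=np.linalg.lstsq(np.c_[d1,-d2],o2-o1,rcond=None)[0]
    p,q=o1+t[0]*d1,o2+t[1]*d2; return ((p+q)/2).round(4),np.linalg.norm(p-q).round(4)
E
python3 - <<'E'
from h import *
t=cv2.imread('pics/top0.png');s=cv2.imread('pics/side0.png')
R={'teal':((83,120,90),(95,255,255)),'blue':((112,120,60),(128,255,255)),'yel':((20,150,120),(32,255,255)),'green':((60,120,60),(82,255,255))}
for k,(a,b) in R.items():
    for c,st in blobs(t,a,b):
        if 210<c[0]<480 and 180<c[1]<290: print('top',k,c,st, plane('top',c,.18))
    for c,st in blobs(s,a,b):
        if 200<c[0]<480 and 150<c[1]<400: print('side',k,c,st)
cv2.imwrite('pics/top0c.png',cv2.resize(t[190:300,160:460],(800,293),interpolation=cv2.INTER_CUBIC))
cv2.imwrite('pics/side0c.png',cv2.resize(s[170:370,260:460],(800,600)[:1]*2 if 0 else (600,600),interpolation=cv2.INTER_CUBIC))
E
```

```text
top teal [407.2 205.6] [403 201  10  11  86] [ 0.6037 -0.2863  0.18  ]
top teal [320.8 221.5] [317 217   9  10  74] [ 0.5627 -0.0272  0.18  ]
top teal [342.1 221.9] [338 217   9  11  76] [ 0.5596 -0.0903  0.18  ]
top teal [476.8 251. ] [471 246  13  12 117] [ 0.46   -0.4839  0.18  ]
top teal [445.1 258.6] [440 254  11  10  89] [ 0.4402 -0.3884  0.18  ]
top teal [339.5 261. ] [336 257   8   9  60] [ 0.4425 -0.0784  0.18  ]
top teal [302.1 265.2] [298 261   9   9  59] [0.4334 0.0312 0.18  ]
side teal [339.9 208.6] [334 203  12  12 107]
side teal [287.9 215.9] [282 211  12  11 108]
side teal [352.6 218.9] [347 214  12  11 110]
side teal [312.9 235.3] [307 230  12  12 118]
side teal [417.3 258.7] [411 252  13  14 129]
side teal [391.1 314. ] [384 307  15  16 180]
side teal [429.9 337.8] [422 330  17  17 222]
side teal [410.6 368.6] [402 360  18  19 250]
top blue [478.8 217.1] [474 212  10  11  83] [ 0.5624 -0.4985  0.18  ]
top blue [443.1 227.2] [438 222  12  11  95] [ 0.5346 -0.3891  0.18  ]
top blue [407.  234.2] [402 229  11  11  90] [ 0.5166 -0.2805  0.18  ]
top blue [377.  273.2] [3
[... 244 characters left out ...]
23  62]
side blue [323.5 267.9] [317 262  13  13 143]
side blue [386.9 272.9] [380 266  15  15 166]
side blue [224.6 288.1] [221 280   7  18  48]
side blue [424.5 295.9] [417 288  15  16 186]
side blue [229.8 320.8] [224 299  11  48 128]
side blue [471.2 320.6] [463 313  17  16 218]
side blue [234.7 354.6] [233 351   4   9  18]
side blue [468.3 367.7] [460 359  18  18 250]
top yel [226.5 227.5] [220 225  14   6  72] [0.553  0.2527 0.18  ]
side yel [289.1 190.8] [285 178   9  28 172]
top green [410.  266.1] [404 260  13  13 124] [ 0.4212 -0.2838  0.18  ]
side green [352.6 280.9] [344 274  17  17 202]
side green [353.9 320.7] [344 315  20  10  75]
side green [352.3 330.5] [341 323  22  12  75]
```

View pics/top0c.png

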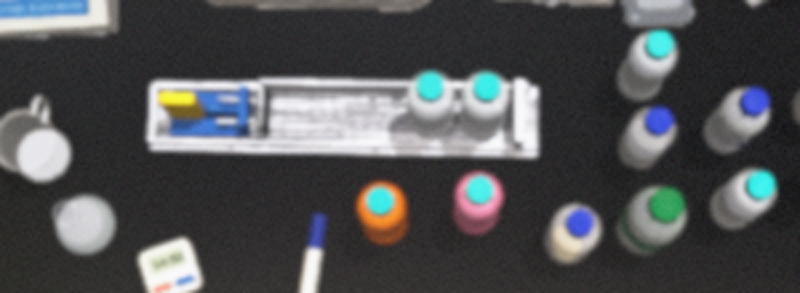

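View pics/side0c.png

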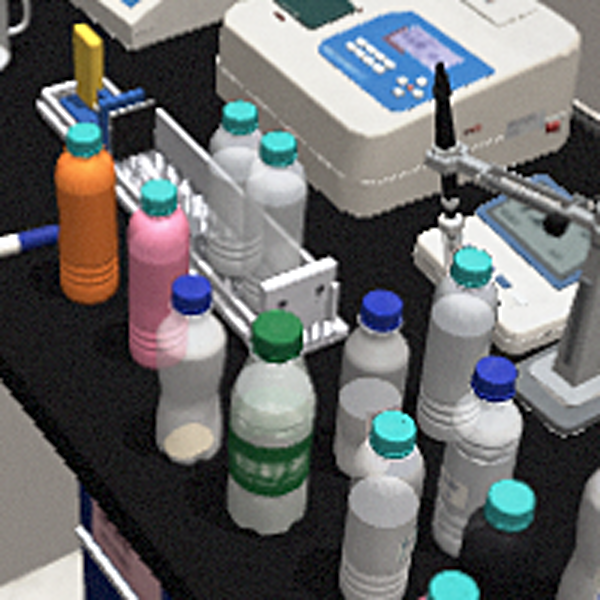

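```bash
python3 - <<'E'
from h import *
for k,a,b in [('row2',(320.8,221.5),(339.9,208.6)),('row1',(342.1,221.9),(352.6,218.9)),('nA',(407.2,205.6),(417.3,258.7)),('nB',(445.1,258.6),(391.1,314)),('handle',(226.5,227.5),(289.1,190.8)),('blueR',(407,234.2),(386.9,272.9)),('green',(410,266.1),(352.6,280.9)),('bl',(443.1,227.2),(424.5,295.9)),('blf',(377,273.2),(323.5,267.9))]:
    print(k,*tri(a,b), plane('top',a,{'row1':.192,'row2':.187,'handle':.112}.get(k,.172)))
t=cv2.imread('pics/top0.png')
for uv,z in [((215.5,247),.031),((361.7,248.9),.031),((216.5,221),.018),((361.7,222.5),.018)]: print(uv,plane('top',uv,z))
# silver mask outline of rack
g=cv2.cvtColor(t,cv2.COLOR_BGR2GRAY)
# front edge: last bright row per column; end edges
for u in range(240,360,20):
    col=g[200:262,u]; b=np.where(col>110)[0]+200; print(u,b.min(),b.max(),end=' | ')
for v in (235,240,244):
    r=g[v,200:380]; b=np.where(r>110)[0]+200; print('\nrow',v,b.min(),b.max())
s=bot.observe();print(s['force'])
E
```

```text
row2 [ 0.5626 -0.0273  0.181 ] 0.0003 [ 0.561  -0.0272  0.187 ]
row1 [ 0.5582 -0.0901  0.1868] 0.0005 [ 0.5567 -0.0897  0.192 ]
nA [ 0.6052 -0.2872  0.173 ] 0.0009 [ 0.6058 -0.2876  0.172 ]
nB [ 0.4418 -0.3908  0.169 ] 0.0004 [ 0.4415 -0.3902  0.172 ]
handle [0.5772 0.2712 0.0739] 0.001 [0.5688 0.2645 0.112 ]
blueR [ 0.5189 -0.2824  0.1658] 0.0016 [ 0.5183 -0.2818  0.172 ]
green [ 0.4199 -0.2823  0.1889] 0.0001 [ 0.4224 -0.2851  0.172 ]
bl [ 0.5354 -0.3903  0.1723] 0.0021 [ 0.5364 -0.391   0.172 ]
blf [ 0.4059 -0.1882  0.1637] 0.0009 [ 0.4044 -0.1871  0.172 ]
(215.5, 247) [0.5243 0.3139 0.031 ]
(361.7, 248.9) [ 0.5039 -0.1563  0.031 ]
(216.5, 221) [0.6135 0.3137 0.018 ]
(361.7, 222.5) [ 0.5939 -0.1611  0.018 ]
240 220 247 | 260 219 247 | 280 219 247 | 300 220 261 | 320 217 248 | 340 217 261 | 
row 235 215 361

row 240 215 361

row 244 216 361
[-0.05234659 -0.82070888 -0.45981593]
```

```bash
cat > plan.py <<'E'
import sys
from h import *
from scipy.spatial.transform import Rotation as Ro
def plan(x,y,z,yaw=1.528):
    s=bot.observe(); R=Ro.from_euler('xyz',s['tool_rot']); G=Ro.from_euler('xyz',[np.pi,0,yaw])
    d=R.inv().apply(np.array([x,y,z])-s['position'])*100
    t=np.degrees((R.inv()*G).as_rotvec())
    print('clk',round(s['clock'],2),'pos',s['position'].round(4),'F',s['force'].round(1),'w',round(s['grip_width'],4),'\nslide',d.round(2),'turn',t.round(1),'rows>=',round(max(np.linalg.norm(d)/6.25,np.linalg.norm(t)/10.7),1))
if __name__=='__main__': plan(*map(float,sys.argv[1:]))
E
python3 plan.py .40 .30 .36; python3 plan.py .605 -.287 .30
```

```text
clk 0.1 pos [0.2772 0.5598 0.2308] F [-0.1 -0.8 -0.5] w 0.0854 
slide [-22.53 -17.85 -12.9 ] turn [-0.1  0.  66.1] rows>= 6.2
clk 0.1 pos [0.2772 0.5598 0.2308] F [-0.1 -0.8 -0.5] w 0.0854 
slide [-66.95 -61.35  -6.85] turn [-0.1  0.  66.1] rows>= 14.6
```

Call:
arm_command:
  gripper: [5.5,5.5,5.5,5.5,5.5]
  slide:
    - [-3.6,-2.9,-2.4]
    - [-7.2,-5.8,-4.8]
    - [-10.8,-8.7,-7.2]
    - [-14.4,-11.6,-9.6]
    - [-18,-14.5,-12]
  turn:
    - [0,0,10]
    - [0,0,20]
    - [0,0,30]
    - [0,0,40]
    - [0,0,50]

```text
clock: 0.72
position: [0.3747, 0.3487, 0.3519]
tool_rot: [-3.141, -0.0, 1.803]
force: [1.1, 0.5, 0.4]
grip_width: 0.0548
```

```bash
python3 plan.py .605 -.287 .33
```

```text
clk 0.72 pos [0.3747 0.3487 0.3519] F [1.1 0.5 0.4] w 0.0548 
slide [-67.17   7.76   2.19] turn [-0.  -0.  15.8] rows>= 10.8
```

Call:
arm_command:
  gripper: [5.5,5.5,5.5,5.5,5.5]
  slide:
    - [-6.1,0.7,0]
    - [-12.2,1.4,0]
    - [-18.3,2.1,0]
    - [-24.4,2.8,0]
    - [-30.5,3.5,0]
  turn:
    - [0,0,3]
    - [0,0,6]
    - [0,0,9]
    - [0,0,12]
    - [0,0,15.8]

```text
clock: 1.35
position: [0.4806, 0.0602, 0.3514]
tool_rot: [3.141, -0.0, 1.532]
force: [1.2, 0.4, 0.6]
grip_width: 0.0552
```

```bash
python3 plan.py .606 -.287 .30
```

```text
clk 1.35 pos [0.4806 0.0602 0.3514] F [1.2 0.4 0.6] w 0.0552 
slide [-34.21  13.89   5.13] turn [ 0.  -0.   0.2] rows>= 6.0
```

Call:
arm_command:
  gripper: [5.5,5.5,5.5,5.5,5.5]
  slide:
    - [-5.6,2.3,0]
    - [-11.2,4.6,0]
    - [-16.8,6.9,0]
    - [-22.4,9.2,0]
    - [-28,11.4,0]
  turn:
    - [0,0,0]
    - [0,0,0]
    - [0,0,0]
    - [0,0,0]
    - [0,0,0]

```text
clock: 1.98
position: [0.5842, -0.2235, 0.351]
tool_rot: [-3.141, -0.0, 1.534]
force: [0.2, 0.6, 0.9]
grip_width: 0.0548
```

```bash
python3 plan.py .606 -.287 .215
```

```text
clk 1.98 pos [ 0.5842 -0.2235  0.351 ] F [0.2 0.6 0.9] w 0.0548 
slide [-6.27  2.41 13.59] turn [-0.  -0.   0.3] rows>= 2.4
```

Call:
arm_command:
  gripper: [5.5,5.5,5.5,5.5,5.5]
  slide:
    - [-4.5,1.7,0]
    - [-6.3,2.4,2]
    - [-6.3,2.4,7.5]
    - [-6.3,2.4,12]
    - [-6.3,2.4,13.6]
  turn:
    - [0,0,0]
    - [0,0,0]
    - [0,0,0]
    - [0,0,0]
    - [0,0,0]

```text
clock: 2.6
position: [0.6044, -0.2845, 0.2124]
tool_rot: [-3.138, -0.002, 1.534]
force: [0.0, -0.2, 0.8]
grip_width: 0.055
```

```bash
python3 - <<'E'
from h import *
from plan import plan
a=vision.grab_frame('top');b=vision.grab_frame('side')
cv2.imwrite('pics/m1.png',np.hstack([cv2.resize(a[150:290,330:490],(400,350)),cv2.resize(b[170:350,310:490],(350,350))]))
plan(.606,-.287,.145)
E
```

```text
clk 2.7 pos [ 0.605  -0.2851  0.2143] F [ 0.1 -0.2  0.9] w 0.0547 
slide [-0.19  0.12  6.93] turn [-0.1 -0.   0.3] rows>= 1.1
```

View pics/m1.png

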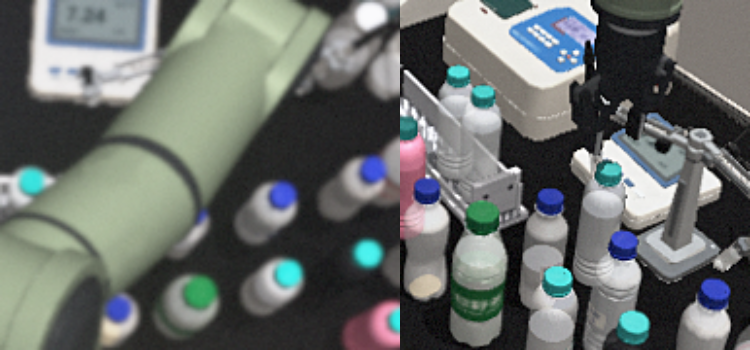

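The gripper stands above bottle A's cap (609,175 in the composite) with its fingers either side, and the clamp arm is just behind it. I'm descending slowly.

Call:
arm_command:
  gripper: [5.5,5.5,5.5,5.5]
  slide:
    - [-0.2,0.1,2]
    - [-0.2,0.1,4]
    - [-0.2,0.1,6]
    - [-0.2,0.1,6.9]
  turn:
    - [0,0,0]
    - [0,0,0]
    - [0,0,0]
    - [0,0,0]

```text
clock: 3.2
position: [0.6059, -0.2876, 0.1447]
tool_rot: [-3.14, -0.001, 1.533]
force: [1.7, -0.0, 0.5]
grip_width: 0.0551
```

Call:
arm_command:
  gripper: [4,3,2,1.5,1.5]
  slide:
    - [0,0,0]
    - [0,0,0]
    - [0,0,0]
    - [0,0,0]
    - [0,0,0]
  turn:
    - [0,0,0]
    - [0,0,0]
    - [0,0,0]
    - [0,0,0]
    - [0,0,0]
  force: 35

```text
clock: 3.82
position: [0.6065, -0.2881, 0.1471]
tool_rot: [3.141, 0.0, 1.533]
force: [-1.2, -0.9, 6.3]
grip_width: 0.0247
```

Call:
arm_command:
  gripper: [1.5,1.5,1.5,1.5,1.5]
  slide:
    - [0,0,-1]
    - [0,0,-5]
    - [0,0,-11]
    - [0,0,-17]
    - [0,0,-21.5]
  turn:
    - [0,0,0]
    - [0,0,0]
    - [0,0,0]
    - [0,0,0]
    - [0,0,0]

```text
clock: 4.45
position: [0.6062, -0.2879, 0.3648]
tool_rot: [3.139, 0.001, 1.533]
force: [0.7, 0.8, -1.9]
grip_width: 0.0246
```

```bash
python3 - <<'E'
from h import *
from plan import plan
b=vision.grab_frame('side')
cv2.imwrite('pics/m2.png',cv2.resize(b[50:370,220:500],(560,640))[:590])
plan(.559,.033,.38); print(proj('side',bot.observe()['position']))
E
```

```text
clk 4.5 pos [ 0.6072 -0.2889  0.3703] F [-0.4  0.2  5.5] w 0.0251 
slide [31.98 -6.02 -1.11] turn [0.5 0.2 0.3] rows>= 5.2
[430.7 186.6]
```

View pics/m2.png

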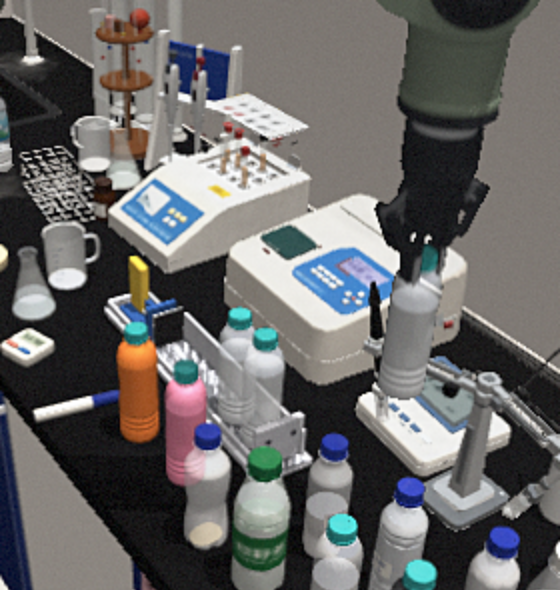

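The bottle is held by its cap and hangs upright at (410,330 in the crop).

Call:
arm_command:
  gripper: [1.5,1.5,1.5,1.5,1.5]
  slide:
    - [4,-0.7,0]
    - [10,-1.8,0]
    - [16,-3,0]
    - [22,-4.1,0]
    - [27,-5,0]
  turn:
    - [0,0,0]
    - [0,0,0]
    - [0,0,0]
    - [0,0,0]
    - [0,0,0]

```text
clock: 5.12
position: [0.5658, -0.0137, 0.3617]
tool_rot: [3.141, -0.001, 1.534]
force: [0.5, -0.2, -1.5]
grip_width: 0.0251
```

```bash
python3 plan.py .56 .033 .20
```

```text
clk 5.12 pos [ 0.5658 -0.0137  0.3617] F [ 0.5 -0.2 -1.5] w 0.0251 
slide [ 4.64 -0.75 16.18] turn [ 0.  -0.   0.4] rows>= 2.7
```

Call:
arm_command:
  gripper: [1.5,1.5,1.5,1.5,1.5]
  slide:
    - [3.5,-0.6,0]
    - [4.6,-0.75,3]
    - [4.6,-0.75,8]
    - [4.6,-0.75,12.5]
    - [4.6,-0.75,14.5]
  turn:
    - [0,0,0]
    - [0,0,0]
    - [0,0,0]
    - [0,0,0]
    - [0,0,0.3]

```text
clock: 5.75
position: [0.5597, 0.0301, 0.2144]
tool_rot: [-3.139, 0.001, 1.528]
force: [0.2, -0.2, -0.4]
grip_width: 0.0248
```

```bash
python3 - <<'E'
from h import *
from plan import plan
a=vision.grab_frame('top');b=vision.grab_frame('side')
cv2.imwrite('pics/m3.png',np.hstack([cv2.resize(a[190:270,200:380],(450,200)),cv2.resize(b[120:290,250:400],(300,340))[:200] if 0 else cv2.resize(b[130:290,270:390],(150,200))]))
cv2.imwrite('pics/m3.png',cv2.resize(b[130:290,270:390],(450,600),interpolation=cv2.INTER_CUBIC))
plan(.56,.033,.167)
E
```

```text
clk 5.85 pos [0.5597 0.03   0.2148] F [-1.1  1.   0.2] w 0.0249 
slide [0.3  0.03 4.78] turn [-0.2  0.  -0. ] rows>= 0.8
```

View pics/m3.png

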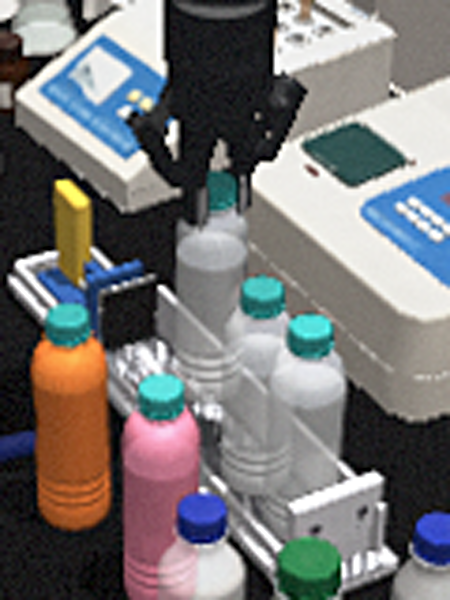

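Bottle A hangs over the channel behind row_2, clear of the neighbouring cap at (262,298). I'm lowering it and watching the force.

Call:
arm_command:
  gripper: [1.5,1.5,1.5,1.5]
  slide:
    - [0.3,0,2]
    - [0.3,0,3.6]
    - [0.3,0,4.2]
    - [0.3,0,4.2]
  turn:
    - [0,0,0]
    - [0,0,0]
    - [0,0,0]
    - [0,0,0]

```text
clock: 6.35
position: [0.5609, 0.0329, 0.1745]
tool_rot: [-3.142, 0.0, 1.528]
force: [-0.3, -0.1, 0.2]
grip_width: 0.0248
```

Call:
arm_command:
  gripper: [1.5,1.5,1.5,1.5]
  slide:
    - [0,0,0.2]
    - [0,0,0.4]
    - [0,0,0.6]
    - [0,0,0.6]
  turn:
    - [0,0,0]
    - [0,0,0]
    - [0,0,0]
    - [0,0,0]

```text
clock: 6.85
position: [0.5608, 0.0331, 0.1682]
tool_rot: [-3.141, 0.0, 1.528]
force: [0.4, -0.2, -2.0]
grip_width: 0.0247
```

Call:
arm_command:
  gripper: [1.5,1.5,1.5]
  slide:
    - [0,0,0.15]
    - [0,0,0.3]
    - [0,0,0.3]
  turn:
    - [0,0,0]
    - [0,0,0]
    - [0,0,0]

```text
clock: 7.22
position: [0.5608, 0.0331, 0.1652]
tool_rot: [-3.141, 0.0, 1.528]
force: [-0.2, -0.2, -0.8]
grip_width: 0.0251
```

Call:
arm_command:
  gripper: [1.5,1.5,1.5]
  slide:
    - [0,0,0.15]
    - [0,0,0.3]
    - [0,0,0.3]
  turn:
    - [0,0,0]
    - [0,0,0]
    - [0,0,0]

```text
clock: 7.6
position: [0.5621, 0.033, 0.1645]
tool_rot: [3.138, -0.001, 1.528]
force: [-7.0, 0.4, 35.5]
grip_width: 0.0249
```

Call:
arm_command:
  gripper: [1.5,2.6,3.2,4.5,5.5]
  slide:
    - [0,0,-0.2]
    - [0,0,-0.2]
    - [0,0,-0.2]
    - [0,0,-0.2]
    - [0,0,-0.2]
  turn:
    - [0,0,0]
    - [0,0,0]
    - [0,0,0]
    - [0,0,0]
    - [0,0,0]

```text
clock: 8.22
position: [0.5608, 0.0331, 0.1642]
tool_rot: [-3.141, 0.0, 1.528]
force: [-0.1, -0.3, 0.8]
grip_width: 0.0549
```

Call:
arm_command:
  gripper: [5.5,5.5,5.5,5.5,5.5]
  slide:
    - [0,0,-1]
    - [0,0,-3]
    - [0,0,-7]
    - [0,0,-13]
    - [0,0,-18]
  turn:
    - [0,0,0]
    - [0,0,0]
    - [0,0,0]
    - [0,0,0]
    - [0,0,0]

```text
clock: 8.85
position: [0.5607, 0.0328, 0.3473]
tool_rot: [3.14, -0.0, 1.528]
force: [0.4, 0.4, -0.5]
grip_width: 0.0549
```

```bash
python3 plan.py .4417 -.3902 .35
```

```text
clk 8.85 pos [0.5607 0.0328 0.3473] F [ 0.4  0.4 -0.5] w 0.0549 
slide [-42.77 -10.06  -0.29] turn [ 0.1 -0.  -0. ] rows>= 7.0
```

Call:
arm_command:
  gripper: [5.5,5.5,5.5,5.5,5.5]
  slide:
    - [-5.9,-1.4,0]
    - [-11.8,-2.8,0]
    - [-17.7,-4.2,0]
    - [-23.6,-5.6,0]
    - [-29.5,-7,0]
  turn:
    - [0,0,0]
    - [0,0,0]
    - [0,0,0]
    - [0,0,0]
    - [0,0,0]

```text
clock: 9.48
position: [0.4774, -0.2604, 0.3452]
tool_rot: [3.141, -0.0, 1.528]
force: [0.9, 0.3, 0.9]
grip_width: 0.0553
```

Call:
arm_command:
  gripper: [5.5,5.5,5.5,5.5,5.5]
  slide:
    - [-5.9,-1.4,0]
    - [-11.5,-2.8,0]
    - [-13.3,-3.1,2]
    - [-13.3,-3.1,8]
    - [-13.3,-3.1,12.5]
  turn:
    - [0,0,0]
    - [0,0,0]
    - [0,0,0]
    - [0,0,0]
    - [0,0,0]

```text
clock: 10.1
position: [0.4412, -0.3902, 0.218]
tool_rot: [-3.141, -0.0, 1.528]
force: [1.8, -1.1, 0.4]
grip_width: 0.055
```

```bash
python3 - <<'E'
from h import *
from plan import plan
a=vision.grab_frame('top');b=vision.grab_frame('side')
for n,f in(('top',a),('side',b)):
  for c,st in blobs(f,(83,120,90),(95,255,255)):
    if 200<c[0]<480 and 150<c[1]<400: print(n,c,st[4])
plan(.4417,-.3905,.148)
E
```

```text
top [299.1 222.1] 78
top [320.8 221.5] 75
top [342.2 222. ] 75
top [302.2 265.1] 57
side [325.7 194.7] 104
side [339.9 208.6] 104
side [288.  215.8] 105
side [352.6 218.9] 110
side [313.  235.3] 118
side [391.6 314.9] 153
side [430.  337.7] 222
side [410.6 368.6] 249
clk 10.2 pos [ 0.4402 -0.3888  0.2163] F [-0.4  0.7  1.2] w 0.0549 
slide [-0.18  0.19  6.82] turn [-0.3 -0.2 -0. ] rows>= 1.1
```

Call:
arm_command:
  gripper: [5.5,5.5,5.5,5.5]
  slide:
    - [-0.1,0.1,2]
    - [-0.1,0.1,4]
    - [-0.1,0.1,6]
    - [-0.1,0.1,6.7]
  turn:
    - [0,0,0]
    - [0,0,0]
    - [0,0,0]
    - [0,0,0]

```text
clock: 10.7
position: [0.4431, -0.3915, 0.1535]
tool_rot: [3.141, 0.0, 1.528]
force: [-0.3, -0.6, -0.4]
grip_width: 0.0546
```

Call:
arm_command:
  gripper: [4,3,2,1.5,1.5]
  slide:
    - [0,0,0]
    - [0,0,0]
    - [0,0,0]
    - [0,0,0]
    - [0,0,0]
  turn:
    - [0,0,0]
    - [0,0,0]
    - [0,0,0]
    - [0,0,0]
    - [0,0,0]
  force: 35

```text
clock: 11.32
position: [0.4429, -0.3918, 0.1535]
tool_rot: [3.14, 0.001, 1.528]
force: [-1.7, 1.1, 7.8]
grip_width: 0.0245
```

Call:
arm_command:
  gripper: [1.5,1.5,1.5,1.5,1.5]
  slide:
    - [0,0,-1]
    - [0,0,-5]
    - [0,0,-11]
    - [0,0,-17]
    - [0,0,-21.5]
  turn:
    - [0,0,0]
    - [0,0,0]
    - [0,0,0]
    - [0,0,0]
    - [0,0,0]

```text
clock: 11.95
position: [0.4423, -0.3914, 0.3708]
tool_rot: [3.14, 0.001, 1.528]
force: [-0.1, -0.5, -1.7]
grip_width: 0.0243
```

```bash
python3 plan.py .563 .095 .365
```

```text
clk 11.95 pos [ 0.4423 -0.3914  0.3708] F [-0.1 -0.5 -1.7] w 0.0243 
slide [49.12  9.96  0.54] turn [ 0.1  0.1 -0. ] rows>= 8.0
```

Call:
arm_command:
  gripper: [1.5,1.5,1.5,1.5,1.5]
  slide:
    - [4,0.8,0]
    - [9.9,2,0]
    - [15.8,3.2,0]
    - [21.7,4.4,0]
    - [27.6,5.6,0]
  turn:
    - [0,0,0]
    - [0,0,0]
    - [0,0,0]
    - [0,0,0]
    - [0,0,0]

```text
clock: 12.58
position: [0.5103, -0.1161, 0.3682]
tool_rot: [3.141, -0.0, 1.528]
force: [1.4, -0.7, -1.7]
grip_width: 0.0243
```

Call:
arm_command:
  gripper: [1.5,1.5,1.5,1.5,1.5]
  slide:
    - [5.9,1.2,0]
    - [11.8,2.4,0]
    - [17,3.5,0]
    - [21,4.3,0]
    - [21.5,4.4,0]
  turn:
    - [0,0,0]
    - [0,0,0]
    - [0,0,0]
    - [0,0,0]
    - [0,0,0]

```text
clock: 13.2
position: [0.5634, 0.098, 0.3675]
tool_rot: [-3.141, -0.0, 1.532]
force: [-0.7, -1.2, -1.5]
grip_width: 0.0242
```

```bash
python3 - <<'E'
from h import *
from plan import plan
a=vision.grab_frame('side');cv2.imwrite('pics/m4.png',a)
plan(.563,.095,.225)
E
```

```text
clk 13.25 pos [0.5634 0.0967 0.3676] F [ 0.1  1.6 -1.6] w 0.0243 
slide [-0.17 -0.04 14.26] turn [-0.   0.   0.1] rows>= 2.3
```

View pics/m4.png

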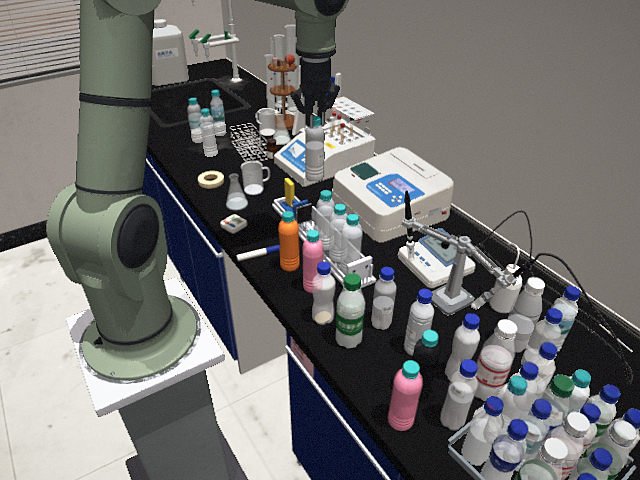

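Three bottles stand in the rack at (325,195), (340,208) and (352,219). The second new one hangs at (315,150), and the other bottles are still standing.

Call:
arm_command:
  gripper: [1.5,1.5,1.5,1.5,1.5]
  slide:
    - [-0.1,0,4]
    - [-0.1,0,9.5]
    - [-0.1,0,14.3]
    - [-0.1,0,17.5]
    - [-0.1,0,18.8]
  turn:
    - [0,0,0]
    - [0,0,0]
    - [0,0,0]
    - [0,0,0]
    - [0,0,0]

```text
clock: 13.88
position: [0.5629, 0.0927, 0.1785]
tool_rot: [-3.14, 0.001, 1.527]
force: [-0.1, -0.4, -0.5]
grip_width: 0.0245
```

Call:
arm_command:
  gripper: [1.5,1.5,1.5,1.5]
  slide:
    - [0,0,0.2]
    - [0,0,0.4]
    - [0,0,0.6]
    - [0,0,0.6]
  turn:
    - [0,0,0]
    - [0,0,0]
    - [0,0,0]
    - [0,0,0]

```text
clock: 14.38
position: [0.5635, 0.0941, 0.1737]
tool_rot: [3.141, -0.0, 1.528]
force: [0.4, 0.3, -1.5]
grip_width: 0.0243
```

Call:
arm_command:
  gripper: [1.5,1.5,1.5]
  slide:
    - [0,0,0.1]
    - [0,0,0.2]
    - [0,0,0.2]
  turn:
    - [0,0,0]
    - [0,0,0]
    - [0,0,0]

```text
clock: 14.75
position: [0.5636, 0.0941, 0.1716]
tool_rot: [3.141, -0.0, 1.528]
force: [-0.5, 0.5, 4.1]
grip_width: 0.0241
```

Call:
arm_command:
  gripper: [1.8,2.6,3.2,4.5,5.5]
  slide:
    - [0,0,0]
    - [0,0,0]
    - [0,0,0]
    - [0,0,0]
    - [0,0,0]
  turn:
    - [0,0,0]
    - [0,0,0]
    - [0,0,0]
    - [0,0,0]
    - [0,0,0]

```text
clock: 15.38
position: [0.5634, 0.094, 0.1713]
tool_rot: [-3.142, 0.0, 1.528]
force: [-0.2, -0.2, -0.7]
grip_width: 0.0548
```

Call:
arm_command:
  gripper: [5.5,5.5,5.5,5.5,5.5]
  slide:
    - [0,0,-1]
    - [0,0,-3]
    - [0,0,-6]
    - [0,0,-7]
    - [0,0,-7]
  turn:
    - [0,0,0]
    - [0,0,0]
    - [0,0,0]
    - [0,0,0]
    - [0,0,0]

```text
clock: 16.0
position: [0.5636, 0.0942, 0.2418]
tool_rot: [3.141, -0.001, 1.528]
force: [-0.5, -0.0, -0.8]
grip_width: 0.055
```

```bash
python3 plan.py .569 .262 .24
```

```text
clk 16.0 pos [0.5636 0.0942 0.2418] F [-0.5 -0.  -0.8] w 0.055 
slide [16.79 -0.17  0.19] turn [ 0.1 -0.   0. ] rows>= 2.7
```

Call:
arm_command:
  gripper: [5.5,5.5,5.5,5.5,5.5]
  slide:
    - [5.5,0,0]
    - [11,-0.1,0]
    - [16,-0.2,0]
    - [16.8,-0.2,3]
    - [16.8,-0.2,7]
  turn:
    - [0,0,0]
    - [0,0,0]
    - [0,0,0]
    - [0,0,0]
    - [0,0,0]

```text
clock: 16.62
position: [0.5682, 0.2632, 0.1697]
tool_rot: [-3.142, -0.0, 1.53]
force: [1.9, -0.3, 0.0]
grip_width: 0.0549
```

```bash
python3 - <<'E'
from h import *
from plan import plan
a=vision.grab_frame('side');cv2.imwrite('pics/m5.png',cv2.resize(a[120:280,230:400],(638,600),interpolation=cv2.INTER_CUBIC))
plan(.569,.262,.082)
E
```

```text
clk 16.68 pos [0.5659 0.2616 0.1643] F [-2.8 -1.1 -7.8] w 0.0547 
slide [0.08 0.36 8.23] turn [-0.3  0.2  0.1] rows>= 1.3
```

View pics/m5.png

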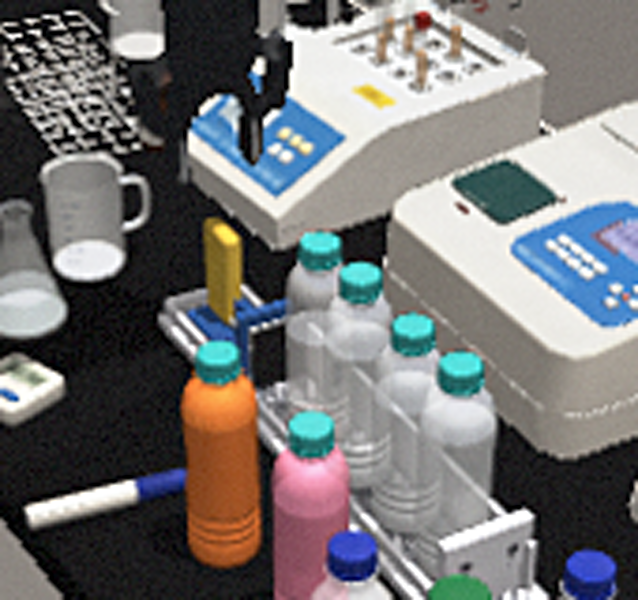

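All four teal bottles stand upright in the rack at crop (320,250), (360,285), (412,335) and (460,375). The handle top is at crop (222,230). I'm checking whether the handle lines up under the tool.

```bash
python3 - <<'E'
from h import *
P=bot.observe()['position']; print(P)
f=lambda p:(proj('side',p)-[230,120])*3.75
print('tcp',f(P),'tips',f(P+[.03,0,0]),f(P-[.03,0,0]))
for y in (.25,.262,.274,.286): print(y,f([.569,y,.116]),f([.569,y,.06]),proj('top',[.569,y,.116]))
a=vision.grab_frame('top');
E
```

```text
[0.565889   0.26164343 0.16433015]
tcp [213. 180.] tips [244.5  170.25] [180.375 189.75 ]
0.25 [225.   236.25] [226.875 293.625] [231. 227.]
0.262 [217.875 229.875] [219.75  286.875] [227.1 227.1]
0.274 [210.75 223.5 ] [212.625 280.5  ] [223.2 227.3]
0.286 [203.625 217.5  ] [205.875 274.125] [219.3 227.4]
```

Call:
arm_command:
  gripper: [5.5,5.5,5.5,5.5,5.5]
  slide:
    - [0,0.2,2]
    - [0,0.2,4.5]
    - [0,0.2,6.5]
    - [0,0.2,8.2]
    - [0,0.2,8.2]
  turn:
    - [0,0,0]
    - [0,0,0]
    - [0,0,0]
    - [0,0,0]
    - [0,0,0]

```text
clock: 17.35
position: [0.5702, 0.2616, 0.0883]
tool_rot: [-3.14, 0.001, 1.528]
force: [-0.7, -0.6, 1.1]
grip_width: 0.0549
```

Call:
arm_command:
  gripper: [4,2.5,1.5,1,1]
  slide:
    - [0,0,0]
    - [0,0,0]
    - [0,0,0]
    - [0,0,0]
    - [0,0,0]
  turn:
    - [0,0,0]
    - [0,0,0]
    - [0,0,0]
    - [0,0,0]
    - [0,0,0]
  force: 40

```text
clock: 17.98
position: [0.5739, 0.2619, 0.0907]
tool_rot: [3.135, -0.002, 1.527]
force: [18.0, 0.3, -3.3]
grip_width: 0.0151
```

Call:
arm_command:
  gripper: [1,1,1,1,1]
  slide:
    - [0,0.4,0]
    - [-0.7,0.4,0]
    - [-1.5,0.4,0]
    - [-2.3,0.4,0]
    - [-3.0,0.4,0]
  turn:
    - [0,0,0]
    - [0,0,0]
    - [0,0,0]
    - [0,0,0]
    - [0,0,0]

```text
clock: 18.6
position: [0.5728, 0.2344, 0.0906]
tool_rot: [-3.141, -0.004, 1.53]
force: [-8.2, 11.4, 15.0]
grip_width: 0.0155
```

Call:
arm_command:
  gripper: [1,1,1,1,1]
  slide:
    - [-0.4,0,0]
    - [-0.8,0,0]
    - [-1.2,0,0]
    - [-1.6,0,0]
    - [-2.0,0,0]
  turn:
    - [0,0,0]
    - [0,0,0]
    - [0,0,0]
    - [0,0,0]
    - [0,0,0]

```text
clock: 19.23
position: [0.5719, 0.2146, 0.0906]
tool_rot: [-3.141, -0.004, 1.53]
force: [-9.6, 12.8, 16.7]
grip_width: 0.0151
```

Call:
arm_command:
  gripper: [1,1,1,1,1]
  slide:
    - [-0.4,0,0]
    - [-0.8,0,0]
    - [-1.2,0,0]
    - [-1.6,0,0]
    - [-1.6,0,0]
  turn:
    - [0,0,0]
    - [0,0,0]
    - [0,0,0]
    - [0,0,0]
    - [0,0,0]

```text
clock: 19.85
position: [0.5711, 0.1981, 0.0906]
tool_rot: [-3.141, -0.003, 1.529]
force: [-11.2, 9.8, 18.8]
grip_width: 0.0152
```

```bash
python3 - <<'E'
from h import *
from plan import plan
a=vision.grab_frame('top');b=vision.grab_frame('side')
for n,f in(('top',a),('side',b)):
  for c,st in blobs(f,(83,120,90),(95,255,255)):
    if 200<c[0]<370 and 150<c[1]<230: print(n,c,st[4])
cv2.imwrite('pics/m6.png',cv2.resize(b[150:300,250:400],(600,600),interpolation=cv2.INTER_CUBIC))
plan(.57,.175,.09)
E
```

```text
top [284.6 222. ] 83
top [302.  222.2] 78
top [320.8 221.6] 73
top [342.2 221.9] 75
side [322.8 192.6] 196
side [340.  208.6] 103
side [287.8 216. ] 111
side [352.6 218.9] 111
clk 19.95 pos [0.5711 0.1981 0.0906] F [-11.6  10.   18.6] w 0.0155 
slide [-2.31 -0.01  0.05] turn [-0.1 -0.2  0.1] rows>= 0.4
```

View pics/m6.png

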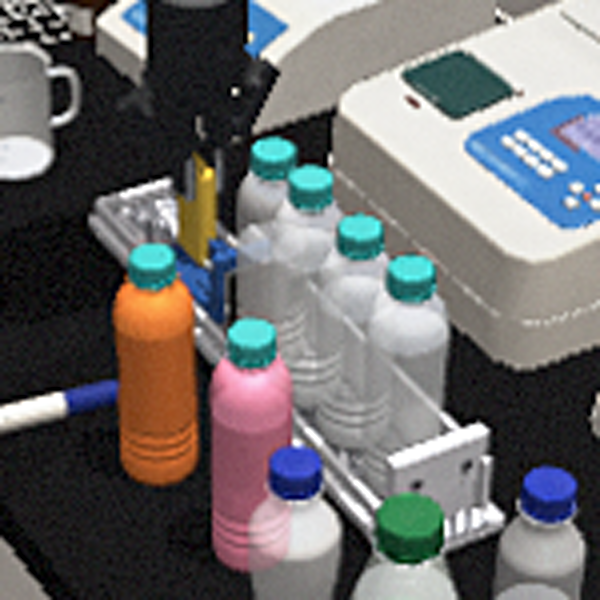

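The bottles stand upright, and the follower's pad touches the fourth bottle (crop 272,155). The remaining gaps of about 20 mm lie between row_2, row_1 and the wall. I'm easing the side load and pushing on in small steps.

Call:
arm_command:
  gripper: [1,1,1,1,1]
  slide:
    - [0,-0.2,-0.15]
    - [-0.3,-0.2,-0.15]
    - [-0.6,-0.2,-0.15]
    - [-0.9,-0.2,-0.15]
    - [-1.2,-0.2,-0.15]
  turn:
    - [0,0,0]
    - [0,0,0]
    - [0,0,0]
    - [0,0,0]
    - [0,0,0]

```text
clock: 20.58
position: [0.5702, 0.1862, 0.0908]
tool_rot: [3.139, -0.003, 1.529]
force: [10.8, 12.8, -17.8]
grip_width: 0.0151
```

Call:
arm_command:
  gripper: [1,1,1]
  slide:
    - [-0.2,0,0]
    - [-0.4,0,0]
    - [-0.4,0,0]
  turn:
    - [0,0,0]
    - [0,0,0]
    - [0,0,0]

```text
clock: 20.95
position: [0.5701, 0.182, 0.0908]
tool_rot: [3.139, -0.002, 1.529]
force: [10.3, 11.3, -17.8]
grip_width: 0.0155
```

```bash
cat > chk.py <<'E'
from h import *
from plan import plan
a=vision.grab_frame('top');b=vision.grab_frame('side')
L=[]
for c,st in blobs(a,(83,120,90),(95,255,255)):
    if 200<c[0]<370 and 150<c[1]<235: L.append(plane('top',c,.187)); print(c,L[-1][:2],end=' ')
L=sorted(L,key=lambda p:p[1]);print('\nspacing',[round(np.hypot(*(q-p)[:2])*1000,1) for p,q in zip(L,L[1:])])
plan(.57,.17,.09)
E
python3 chk.py
```

```text
[289.6 222.3] [0.5614 0.0649] [325.1 221.4] [ 0.5609 -0.0399] [343.5 221.9] [ 0.5578 -0.0941] [307.1 222.6] [0.5589 0.0133] 
spacing [np.float64(54.3), np.float64(53.2), np.float64(51.7)]
clk 21.05 pos [0.57   0.182  0.0908] F [ 10.7  10.8 -17.2] w 0.0153 
slide [-1.2   0.04  0.08] turn [ 0.1 -0.1  0.1] rows>= 0.2
```

Call:
arm_command:
  gripper: [1,1,1,1]
  slide:
    - [0,0.1,0.08]
    - [-0.2,0.1,0.08]
    - [-0.4,0.1,0.08]
    - [-0.4,0.1,0.08]
  turn:
    - [0,0,0]
    - [0,0,0]
    - [0,0,0]
    - [0,0,0]

```text
clock: 21.55
position: [0.57, 0.1783, 0.0907]
tool_rot: [3.141, -0.003, 1.53]
force: [-1.0, 11.1, 2.5]
grip_width: 0.0154
```

Call:
arm_command:
  gripper: [1,1,1]
  slide:
    - [-0.1,0,0]
    - [-0.2,0,0]
    - [-0.2,0,0]
  turn:
    - [0,0,0]
    - [0,0,0]
    - [0,0,0]

```text
clock: 21.92
position: [0.5699, 0.1765, 0.0907]
tool_rot: [3.141, -0.003, 1.53]
force: [-1.6, 12.3, 2.4]
grip_width: 0.015
```

Call:
arm_command:
  gripper: [1,1,1]
  slide:
    - [-0.1,0,0]
    - [-0.2,0,0]
    - [-0.2,0,0]
  turn:
    - [0,0,0]
    - [0,0,0]
    - [0,0,0]

```text
clock: 22.3
position: [0.5698, 0.1746, 0.0908]
tool_rot: [3.141, -0.003, 1.53]
force: [-1.8, 13.2, 2.7]
grip_width: 0.0154
```

```bash
python3 chk.py
```

```text
[291.8 222.4] [0.5609 0.0584] [327.5 221.5] [ 0.5604 -0.047 ] [345.6 222. ] [ 0.5573 -0.1003] [309.3 222.8] [0.5581 0.0068] 
spacing [np.float64(53.4), np.float64(53.8), np.float64(51.7)]
clk 22.4 pos [0.5698 0.1746 0.0908] F [-1.6 12.4  3. ] w 0.0149 
slide [-0.46  0.04  0.07] turn [ 0.  -0.2  0.1] rows>= 0.1
```

Call:
arm_command:
  gripper: [1,1,1]
  slide:
    - [-0.1,0,0]
    - [-0.2,0,0]
    - [-0.2,0,0]
  turn:
    - [0,0,0]
    - [0,0,0]
    - [0,0,0]

```text
clock: 22.78
position: [0.5697, 0.1728, 0.0907]
tool_rot: [3.141, -0.004, 1.53]
force: [-1.3, 14.5, 1.7]
grip_width: 0.0154
```

Call:
arm_command:
  gripper: [1,1,1]
  slide:
    - [-0.1,0,0]
    - [-0.2,0,0]
    - [-0.2,0,0]
  turn:
    - [0,0,0]
    - [0,0,0]
    - [0,0,0]

```text
clock: 23.15
position: [0.5697, 0.1712, 0.0907]
tool_rot: [3.141, -0.004, 1.53]
force: [-1.0, 15.9, 2.4]
grip_width: 0.0153
```

```bash
python3 chk.py
```

```text
[291.8 222.4] [0.5609 0.0584] [327.4 221.5] [ 0.5604 -0.0467] [345.7 221.8] [ 0.5579 -0.1006] [309.4 222.8] [0.5581 0.0065] 
spacing [np.float64(54.0), np.float64(53.2), np.float64(52.0)]
clk 23.25 pos [0.5697 0.1712 0.0908] F [-1.1 16.4  0.7] w 0.0151 
slide [-0.12  0.04  0.08] turn [ 0.  -0.2  0.1] rows>= 0.0
```

Call:
arm_command:
  gripper: [1,1,1]
  slide:
    - [-0.1,0,0]
    - [-0.15,0,0]
    - [-0.15,0,0]
  turn:
    - [0,0,0]
    - [0,0,0]
    - [0,0,0]

```text
clock: 23.62
position: [0.5696, 0.17, 0.0907]
tool_rot: [3.141, -0.004, 1.53]
force: [-0.9, 17.3, 2.8]
grip_width: 0.0153
```

Call:
arm_command:
  gripper: [1.6,2.2,3.2,4.2,5]
  slide:
    - [0,0,0]
    - [0,0,0]
    - [0,0,0]
    - [0,0,0]
    - [0,0,0]
  turn:
    - [0,0,0]
    - [0,0,0]
    - [0,0,0]
    - [0,0,0]
    - [0,0,0]

```text
clock: 24.25
position: [0.5696, 0.1662, 0.09]
tool_rot: [3.142, 0.0, 1.528]
force: [-0.1, -0.5, -0.4]
grip_width: 0.0498
```

Call:
arm_command:
  gripper: [5,5,5,5,5]
  slide:
    - [0,0,-1]
    - [0,0,-4]
    - [0,0,-9]
    - [0,0,-15]
    - [0,0,-19]
  turn:
    - [0,0,0]
    - [0,0,0]
    - [0,0,0]
    - [0,0,0]
    - [0,0,0]

```text
clock: 24.88
position: [0.5698, 0.1661, 0.2834]
tool_rot: [3.139, -0.001, 1.528]
force: [-0.5, -0.3, -0.0]
grip_width: 0.0501
```

Call:
arm_command:
  gripper: [5,5,5,5]
  slide:
    - [5,-2,0]
    - [10,-4,0]
    - [15,-6,0]
    - [15,-6,0]
  turn:
    - [0,0,0]
    - [0,0,0]
    - [0,0,0]
    - [0,0,0]

```text
clock: 25.38
position: [0.5138, 0.323, 0.2801]
tool_rot: [-3.141, -0.001, 1.534]
force: [0.2, -1.0, -0.4]
grip_width: 0.05
```

```bash
python3 chk.py; python3 - <<'E'
from h import *
t=cv2.imread('pics/top0.png');a=vision.grab_frame('top')
for i in (t,a):
  print([ (c.tolist()) for lo,hi in (((112,120,60),(128,255,255)),((60,120,60),(82,255,255)),((20,150,120),(32,255,255))) for c,st in blobs(i,lo,hi) if 210<c[0]<460 and 200<c[1]<290])
b=vision.grab_frame('side')
cv2.imwrite('pics/m7.png',np.hstack([cv2.resize(a[200:290,150:350],(400,180)),np.zeros((180,20,3),np.uint8)]))
x=cv2.resize(b[150:350,200:460],(728,560),interpolation=cv2.INTER_CUBIC);cv2.imwrite('pics/m7.png',x)
E
```

```text
[327.5 220.9] [ 0.5622 -0.047 ] [345.6 221.1] [ 0.56   -0.1004] [292.1 222.9] [0.5593 0.0575] [309.4 222.8] [0.5581 0.0065] 
spacing [np.float64(53.4), np.float64(53.7), np.float64(51.0)]
clk 25.48 pos [0.5159 0.3187 0.2804] F [-0.6 -0.5 -0.2] w 0.0499 
slide [-14.62   6.03  19.05] turn [0. 0. 0.] rows>= 4.0
[[443.1, 227.2], [407.0, 234.2], [377.0, 273.2], [278.7, 275.8], [410.0, 266.1], [226.5, 227.5]]
[[443.1, 227.2], [407.1, 234.2], [377.0, 273.2], [278.8, 275.6], [410.0, 266.1], [255.9, 228.0]]
```

View pics/m7.png

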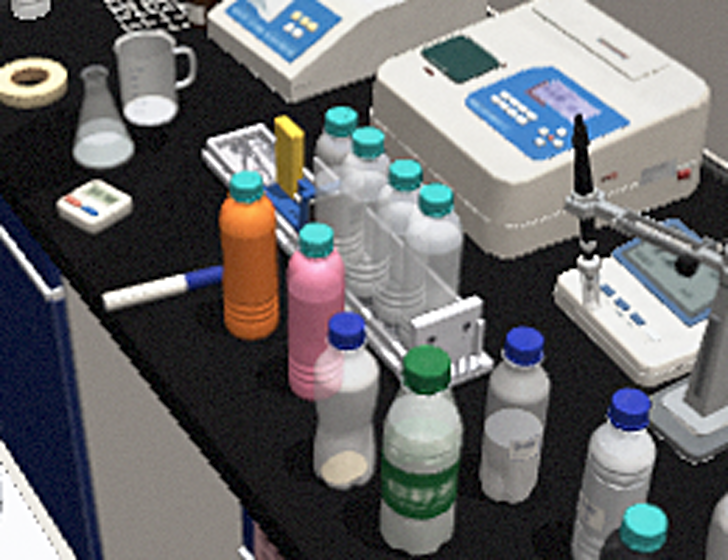

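```bash
python3 -c "
from workcell import job_done; print(job_done())"
```

```text
the job is handed in; nothing more can be done
None
```

I put both loose teal-capped bottles in the rack beside the other two and pushed the follower up to the row. I then let go of the handle, moved the arm clear and handed in at about 25.5 s. No verdict was reported.

- **Row:** the last pictures show all four bottles upright. Their centres are 53.4, 53.7 and 51.0 mm apart, against 54, 52.5 and 51.5 mm expected if they touch, so any gaps are within measuring error. During the last few millimetres of pushing the row stopped moving, so it is seated against the end wall.
- **Pad:** the push force rose from about 11 N to 17.3 N, so the pad is pressed by about 6 N, close to half way. I inferred this from the push force and the handle travel, and did not measure the pad itself. Opening the gripper moved the tool about 4 mm, but the handle measured about 90 mm of travel, against 92 mm while gripped, so the follower stayed put.
- **Other bottles and glassware:** three blue caps and the green cap are within 0.1 pixel of where they started. The beaker and flask are standing and look unmoved, but I only checked them by eye.
- **Disagreements:** the handle was about 4 mm to one side of my first estimate of the rack's middle line. The outermost bottle may therefore sit up to about 5 mm off centre, within the 10 mm allowed. Setting down the first bottle briefly gave 35 N at the wrist.

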